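# Transfer a row of chandelier column pieces to the assembly rack

### The arm

A 6-joint arm with a two-finger parallel gripper is mounted at the origin on the work surface. World frame = base frame: x ahead of the robot, y to its left, z up, the work surface at z = 0. Lengths are in m, angles in rad, forces in N, time in s.
With the tool pointing down it reaches from about 0.3 to 0.775 m from the base axis. Payload 14.6 kg.
Tool frame: the origin (TCP) lies at the very end of the fingers, on their centre line; the grasp point (between the pads) lies 19 mm behind it; z points along the fingers, y is the direction in which the jaws open and shut (so a half turn about z gives the same grasp; the last joint's range is limited). The gripper opens to 85 mm and grips with 20 to 120 N. Pads are 22 mm wide; open, the fingers measure 114 mm over their backs; the gripper's body (76 mm by 85 mm) begins 54 mm behind the grasp point. The pads swing forward as they close: fully open they stand 13 mm farther back than shut.
Start: joints at [1.203, 0.3, 1.521, -0, 1.321, -0.067], TCP at [0.163, 0.525, 0.231] pointing down, gripper open.
Joint ranges: [-3.03, 3.03], [-0.79, 2.21], [0.23, 2.52], [-1.04, 4.18], [0, 3.07], [-2.55, 2.55]. Speed limits (rad/s): [2.22, 2.22, 2.57, 3.14, 3.14, 3.14].

### API

Orientations are given as a unit quaternion [w, x, y, z].
In Python, from plant import get_state, get_image, sign_off gives the robot as it stands.
- The arm moves only by the tool drive_tool, never from a script. Its argument "series" is text: rows parted by semicolons, each of 5 numbers parted by spaces: the shift along the tool's x, y, z in cm, then the turn about the tool's z in degrees, then the opening, from 0 (shut) to 1 (fully open). In form: x y z roll grip; .... A call has 1 to 12 rows; each row is the pose to reach, as a shift and turn from the pose measured when the call began, along the tool's axes at that moment; what a row does not reach only later rows make up. A row lasts 1/12 s, in which the tool goes at most 41.7 mm and 7.16 degrees, less where a joint would pass 70% of its speed; a pose out of reach is approached as far as the arm can. A call with a gripper value outside its range is refused whole. The fingers move at their own pace and stop on an object; "force" is the grip in N (left out, the last holds). Time passes only in rows, so rows that repeat a pose let the fingers close. It gives the time, the measured TCP pose, the force and the opening at its end, in the units of the state.
- get_state(): the state, without advancing time (a new reading comes with each control period).
- get_image(name): name is "scene" or "top" or "wrist"; returns a dict with "pixels" (480x640x3 uint8, blue, green, red), "fx", "fy", "cx", "cy" (pixels), "R" (3x3) and "t" (3): a world point X has camera coordinates R X + t; the wrist camera has in their place "mount" (4x4, takes a point from camera to tool coordinates, whose origin is the TCP and whose axes are the flange's). Camera axes: x right, y down, z forward; pixel columns grow to the right and rows downward; lengths in m; the calibration is good to about 2 mm. A picture is of the moment at which its call begins: read the wrist's pose just before it. There is no depth.
- sign_off(): hands the job in, once; it reports no verdict.
The state is a dict: "t": time; "qpos": joint angles; "dq": joint speeds; "joint_torque": joint torques, N m; "eef_pos": TCP position; "eef_rot": TCP orientation; "force": force on the tool from outside, world axes, zero at the start; "torque": the same for the moment, N m; "width": opening from 0.0 (shut) to 1.0 (fully open).
Only numpy, scipy, OpenCV 4.12 (cv2) and the standard library are available. Lean on these libraries where they do the work, as an engineer would, in place of code of your own. Each camera call takes 0.05 s, during which the arm holds its last target. There are 200 camera calls.

### The job

Move the four opal-glass column pieces from the cork pads to the seats of the dark assembly rack, keeping the order of the row: the piece at the robot's left end of the row of pads goes into the seat next to the brass knob, the one to its right into the next seat, and so on to the right-hand piece in the seat farthest from the knob. Stand each piece upright in its seat and let go of it; never drop a piece or tip it over.

Things in the scene. Friction and masses are not known exactly. Their poses are not given: they have to be found in the camera images.
- drum_center (a point): Short, fat opal-glass column piece, 56 mm tall: foot 34 mm across, straight drum 40 mm across from 12 to 46 mm above its underside (grip it there, at about 34 mm), small collar 24 mm across on top. Round, about 0.11 to 0.22 kg, z axis up, may stand at any yaw. The point is on its axis, half-way up (28 mm above its underside).
- bell_center (a point): Bell-shaped opal-glass column piece, 68 mm tall: base 40 mm across narrowing upward to a straight neck 24 mm across from 36 to 68 mm above its underside (grip the neck at about 52 mm). Round, about 0.11 to 0.22 kg, z axis up, may stand at any yaw. The point is on its axis, half-way up (34 mm above its underside).
- spool_center (a point): Spool-shaped opal-glass column piece, 78 mm tall: foot 34 mm across, waist 20 mm across, straight head 34 mm across from 50 to 78 mm above its underside (grip the head at about 62 mm). Round, about 0.11 to 0.22 kg, z axis up, may stand at any yaw. The point is on its axis, half-way up (39 mm above its underside).
- column_center (a point): Slender opal-glass column piece, the tallest, 86 mm: foot 36 mm across, shaft 22 mm across with a ring 32 mm across at 32 to 38 mm; plain shaft from 40 to 86 mm above its underside (grip it at about 62 mm). Round, about 0.11 to 0.22 kg, z axis up, may stand at any yaw. The point is on its axis, half-way up (43 mm above its underside).
- pad_drum: The fixed cork pad on which the drum piece stands at the start: disc 54 mm across, 6 mm thick, its top 18 mm above the table. Origin: centre of its underside. The four pads are alike and lie in one straight row, 64 mm apart, on a plywood board; their y axes run along that row, pointing to the robot's left (its +y), and the row is turned at most 20 degrees from the robot's left-right direction. Pads stay where they are, so they show where each piece came from.
- pad_bell: The fixed cork pad on which the bell piece stands at the start: disc 54 mm across, 6 mm thick, its top 18 mm above the table. Origin: centre of its underside. The four pads are alike and lie in one straight row, 64 mm apart, on a plywood board; their y axes run along that row, pointing to the robot's left (its +y), and the row is turned at most 20 degrees from the robot's left-right direction. Pads stay where they are, so they show where each piece came from.
- pad_spool: The fixed cork pad on which the spool piece stands at the start: disc 54 mm across, 6 mm thick, its top 18 mm above the table. Origin: centre of its underside. The four pads are alike and lie in one straight row, 64 mm apart, on a plywood board; their y axes run along that row, pointing to the robot's left (its +y), and the row is turned at most 20 degrees from the robot's left-right direction. Pads stay where they are, so they show where each piece came from.
- pad_column: The fixed cork pad on which the column piece stands at the start: disc 54 mm across, 6 mm thick, its top 18 mm above the table. Origin: centre of its underside. The four pads are alike and lie in one straight row, 64 mm apart, on a plywood board; their y axes run along that row, pointing to the robot's left (its +y), and the row is turned at most 20 degrees from the robot's left-right direction. Pads stay where they are, so they show where each piece came from.
- rack_b: Assembly rack: fixed dark wooden board 75 x 294 x 16 mm, flat on the table, with four round seats (wells 50 mm across, 8 mm deep, grey-lined floor 8 mm above the table) in a row. Origin: centre of its underside. Its y axis runs along the row, towards the robot's left (within 20 degrees); the seats' centres are at y = -96, -32, +32 and +96 mm, x = 0. Empty at the start, left or right of the pads.
- knob: Small fixed brass knob, 20 mm across and 24 mm tall, standing on the assembly rack at one of its two ends (y = +134 or -134 mm in the rack's frame, a different end from start to start); origin: centre of its underside, on the rack's top face. It marks the seat for the top of the chandelier.
Not all that is in view belongs to the job. Leave any pink or red look-alike of the part that bears bell_center alone.

How it is judged:
By the outcome, as a careful person would: the job done as asked, in the order asked, and still so for the second after the job is handed in, with the robot touching nothing.
It also fails if it takes over 112 s, if anything falls off the work surface, if the arm or the gripper's body presses on something with over 40 N, if the wrist force passes 120 N, or if a joint passes its speed limit or range.

## Working session

There is one attempt and no reset: what is moved stays moved. The work goes in short steps, Python scripts to look and compute and a tool call to move; the robot and the scene stay as the last step left them, time stands still between calls to the robot, and variables do not carry over. Pictures are saved under pics/ and viewed, about 12 in all and at most 16, crops included, and the job is handed in when it is done.

Besides the shell and the picture viewer there is one more tool, called by a JSON object that holds its "op" and its "data", one argument or row to a line. drive_tool: Moves the arm, as the interface text tells. Its arguments: {"type":"object","properties":{"series":{"type":"string"},"force":{"type":"number"}},"required":["series"]}

```bash
ls; mkdir -p pics; python3 - <<'E'
from plant import *
import cv2,numpy as np,pickle
s=get_state();print(s)
d={}
for n in("scene","top"):
    i=get_image(n);d[n]=i;cv2.imwrite(f"pics/{n}0.png",i["pixels"]);print(n,i["fx"],i["cx"],i["cy"],(-i["R"].T@i["t"]).round(3),i["R"].round(2).tolist())
i=get_image("wrist");d["wrist"]=i;print(i["mount"],i["fx"])
pickle.dump(d,open("d0.pkl","wb"))
E
```

```text
pics
{'t': 0.0, 'qpos': array([ 1.20339967e+00,  3.00487319e-01,  1.52159719e+00,  3.80400761e-06,
        1.32070039e+00, -6.65991810e-02]), 'dq': array([-0.0012816 , -0.00022314,  0.00091093,  0.00088352,  0.00056851,
       -0.00069551]), 'joint_torque': array([-5.73380566e-04, -5.43498731e+01, -3.61796594e+01, -1.71118149e-04,
        3.94843082e-03,  4.30149714e-05]), 'eef_pos': array([0.16287037, 0.52508078, 0.2307056 ]), 'eef_rot': array([-1.30144598e-04,  1.49832821e-01,  9.88711166e-01, -5.81748960e-04]), 'force': array([-0.9468509 ,  0.55815563,  0.16731073]), 'torque': array([-0.02333913,  0.0131455 ,  0.01342428]), 'width': 1.0020098447637997}
scene 437.424271882991 322.006033671718 237.89186589226102 [0.804 0.42  0.806] [[-0.84, 0.55, 0.01], [0.45, 0.69, -0.56], [-0.32, -0.46, -0.83]]
top 573.3366948751479 322.7629522335787 237.6892540652171 [0.357 0.004 1.149] [[0.0, -1.0, -0.0], [-0.99, -0.0, -0.16], [0.16, 0.0, -0.99]]
[[ 7.34891541e-04 -9.48842157e-01 -3.15749934e-01  8.16507885e-02]
 [ 9.99999583e-01  5.26308606e-04  7.45866954e-04 -4.39279915e-04]
 [-5.41528101e-04 -3.15750351e-01  9.48842148e-01 -1.42572997e-01]
 [ 0.00000000e+00  0.00000000e+00  0.00000000e+00  1.00000000e+00]] 389.0409663557183
```

View pics/top0.png

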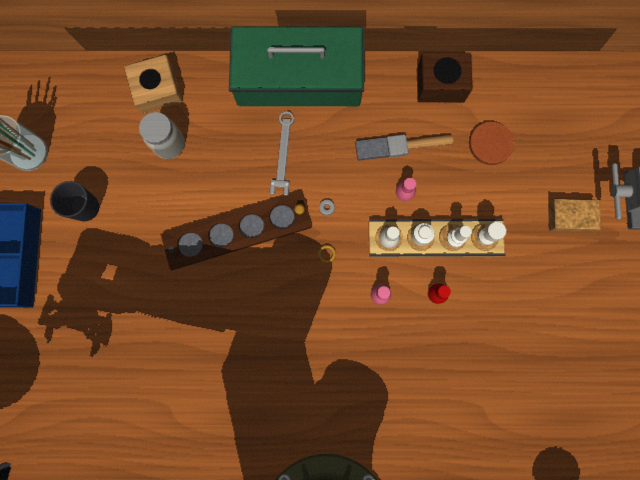

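View pics/scene0.png

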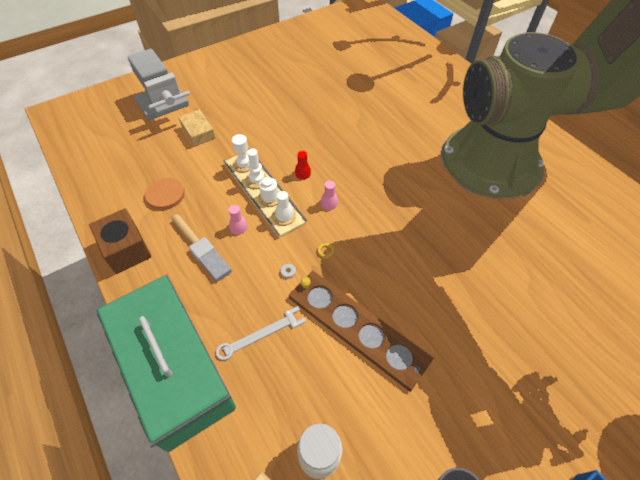

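Top view: the rack is at the left, with its seats at (190,245), (221,235), (252,226) and (282,216) and the knob at its right end (300,209). The plywood board is at the right, with pieces at about x=390, 422, 460 and 490. The pink and red bells at (405,188), (381,294) and (439,293) are decoys. An enlarged crop will confirm which piece is which.

```bash
cat > h.py <<'E'
from plant import *
import cv2,numpy as np,pickle
def ray(i,u,v,z,R=None,c=None):
    "pixel -> world point on plane z"
    if R is None: R=i["R"].T; c=-i["R"].T@i["t"]
    d=R@np.array([(u-i["cx"])/i["fx"],(v-i["cy"])/i["fy"],1]); return c+d*(z-c[2])/d[2]
def proj(i,X):
    p=i["R"]@np.asarray(X)+i["t"]; return np.array([i["fx"]*p[0]/p[2]+i["cx"],i["fy"]*p[1]/p[2]+i["cy"]])
def wristcam():
    "wrist image with R,t filled in"
    s=get_state(); i=get_image("wrist"); w,x,y,z=s["eef_rot"]
    from scipy.spatial.transform import Rotation as Ro
    Rt=Ro.from_quat([x,y,z,w]).as_matrix(); M=i["mount"]
    Rc=Rt@M[:3,:3]; c=s["eef_pos"]+Rt@M[:3,3]; i["R"]=Rc.T; i["t"]=-Rc.T@c; return s,i
E
python3 - <<'E'
from h import *
d=pickle.load(open("d0.pkl","rb"))
t=d["top"]["pixels"]; s=d["scene"]["pixels"]
a=cv2.resize(t[170:310,360:515],None,fx=4,fy=4)[:,:400*1+220]
b=cv2.resize(s[125:245,215:350],(0,0),fx=4,fy=4)
cv2.imwrite("pics/crop1.png",cv2.resize(np.hstack([cv2.resize(a,(400,400)),cv2.resize(b,(400,400))]),None,fx=1,fy=1))
hsv=cv2.cvtColor(t,cv2.COLOR_BGR2HSV)
g=((hsv[...,1]<60)&(hsv[...,2]>60)).astype(np.uint8); g[:190]=0;g[270:]=0;g[:,:170]=0;g[:,305:]=0
n,l,st,ce=cv2.connectedComponentsWithStats(g)
S=[]
for k in range(1,n):
    if st[k,4]>80: p=ray(d["top"],*ce[k],.008);S.append(p);print("seat",st[k],ce[k].round(1),p.round(4))
# seat contour in scene
hsv=cv2.cvtColor(s,cv2.COLOR_BGR2HSV)
g=((hsv[...,1]<70)&(hsv[...,2]>60)).astype(np.uint8); g[:280]=0;g[380:]=0;g[:,:305]=0;g[:,420:]=0
n,l,st,ce=cv2.connectedComponentsWithStats(g)
for k in range(1,n):
    if st[k,4]>80: print("scene seat",st[k],ce[k].round(1),ray(d["scene"],*ce[k],.008).round(4))
hsv=cv2.cvtColor(t,cv2.COLOR_BGR2HSV)
sub=hsv[:,365:510]
for p in [(372,222),(440,219),(440,252),(500,252)]: print(p,hsv[p[1],p[0]])
E
```

```text
seat [270 205  24  23 420] [281.8 215.8] [0.5856 0.0923 0.008 ]
seat [240 214  24  23 413] [251.6 225. ] [0.5666 0.1531 0.008 ]
seat [210 224  23  22 408] [221.1 234.2] [0.5475 0.2143 0.008 ]
seat [179 233  23  14 227] [189.6 239.3] [0.5367 0.2776 0.008 ]
scene seat [307 287  25  21 409] [319.3 297.3] [0.5841 0.0905 0.008 ]
scene seat [332 305  26  23 444] [344.5 316.2] [0.5651 0.152  0.008 ]
scene seat [358 325  26  23 475] [370.9 335.9] [0.546  0.2131 0.008 ]
scene seat [386 345  27  25 523] [399.  356.9] [0.5267 0.2745 0.008 ]
(372, 222) [ 19 128 204]
(440, 219) [176  29  62]
(440, 252) [ 20 124 226]
(500, 252) [ 20 124 218]
```

View pics/crop1.png

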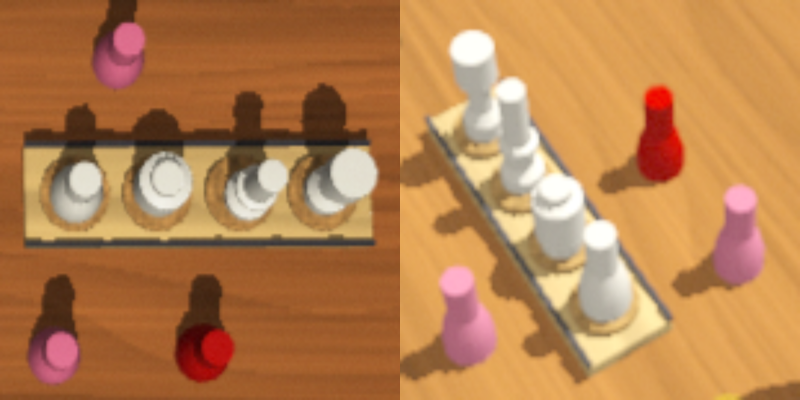

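Crop: from the robot's left, the row reads bell (crop 85,180), drum (167,177), column (slender with a ring, 273,177) and spool (353,174). The three pink and red bells stand off the board and will be left alone. Next I compute positions from both views.

```bash
python3 - <<'E'
from h import *
d=pickle.load(open("d0.pkl","rb"));T=d["top"];S=d["scene"]
for n,z,a,b in [("bell",.086,(392.9,233),(282.8,193.4)),("drum",.074,(424.7,232),(268.3,181.1)),("column",.104,(465.8,232),(252.8,151.1)),("spool",.096,(496.8,230.9),(240,137.6))]:
    print(n,ray(T,*a,z).round(4),ray(S,*b,z).round(4))
h=cv2.cvtColor(T["pixels"],cv2.COLOR_BGR2HSV)
m=cv2.inRange(h,(15,80,170),(24,160,255)); m[:200]=0;m[270:]=0;m[:,:350]=0;m[:,520:]=0
r=cv2.minAreaRect(cv2.findNonZero(m));print(r)
c=[ray(T,*p,.012) for p in cv2.boxPoints(r)];print(np.round(c,4).tolist(),np.mean(c,0))
for n,u,v in [("pinkA",410,184),("pinkB",384,292),("red",443,291)]: print(n,ray(T,u,v,.07).round(3))
E
```

```text
bell [ 0.5377 -0.1231  0.086 ] [ 0.5369 -0.1251  0.086 ]
drum [ 0.5418 -0.1849  0.074 ] [ 0.5415 -0.1821  0.074 ]
column [ 0.5369 -0.2555  0.104 ] [ 0.5376 -0.2538  0.104 ]
spool [ 0.5406 -0.3153  0.096 ] [ 0.5388 -0.316   0.096 ]
((436.4428405761719, 237.11703491210938), (31.542203903198242, 134.8577423095703), 89.4437484741211)
[[0.5726, -0.0838, 0.012], [0.5761, -0.3556, 0.012], [0.512, -0.3533, 0.012], [0.5085, -0.0838, 0.012]] [ 0.54229124 -0.21914415  0.012     ]
pinkA [ 0.637 -0.16   0.07 ]
pinkB [ 0.428 -0.106  0.07 ]
red [ 0.43  -0.217  0.07 ]
```

{"op": "drive_tool", "data": {
  "series": "-57.4 -58.1 -2 73 1;-57.4 -58.1 -2 73 1;-57.4 -58.1 -2 73 1;-57.4 -58.1 -2 73 1;-57.4 -58.1 -2 73 1;-57.4 -58.1 -2 73 1;-57.4 -58.1 -2 73 1;-57.4 -58.1 -2 73 1;-57.4 -58.1 -2 73 1;-57.4 -58.1 -2 73 1;-57.4 -58.1 -2 73 1;-57.4 -58.1 -2 73 1",
  "force": 40
}}

```text
t: 1.15
eef_pos: [0.3934, 0.0795, 0.2438]
eef_rot: [0.0, 0.709, 0.705, -0.0]
force: [0.4, 0.6, -0.2]
width: 0.999
```

```bash
cat >> h.py <<'E'
def plan(x,y,z,yaw,s=None):
    "shift (cm, tool axes) and roll (deg) taking the TCP to world x,y,z with tool y at yaw deg"
    from scipy.spatial.transform import Rotation as Ro
    s=s or get_state(); q=s["eef_rot"]; R=Ro.from_quat([*q[1:],q[0]]).as_matrix()
    d=R.T@(np.array([x,y,z])-s["eef_pos"])*100; a=np.degrees(np.arctan2(R[1,1],R[0,1]))
    return d.round(2), round(a-yaw,1)
E
python3 -c "
from h import *
s=get_state();print(s['t'],s['eef_pos'],s['qpos'],plan(.539,-.2,.25,0,s))"
```

```text
1.15 [0.3934015  0.07946981 0.24375211] [ 1.08444356e-01 -5.10215903e-02  1.88591404e+00 -7.43205836e-04
  1.30662909e+00  1.15037216e-01] (array([-27.85,  14.74,  -0.6 ]), np.float64(-0.4))
```

{"op": "drive_tool", "data": {
  "series": "-27.9 14.7 -0.6 -0.4 1;-27.9 14.7 -0.6 -0.4 1;-27.9 14.7 -0.6 -0.4 1;-27.9 14.7 -0.6 -0.4 1;-27.9 14.7 -0.6 -0.4 1;-27.9 14.7 -0.6 -0.4 1;-27.9 14.7 -0.6 -0.4 1;-27.9 14.7 -0.6 -0.4 1;-27.9 14.7 -0.6 -0.4 1;-27.9 14.7 -0.6 -0.4 1;-27.9 14.7 -0.6 -0.4 1"
}}

```text
t: 2.07
eef_pos: [0.5383, -0.2, 0.2496]
eef_rot: [-0.0, 0.707, 0.707, -0.0]
force: [0.3, 0.0, 0.6]
width: 0.995
```

```bash
python3 -c "
from h import *
s,i=wristcam();cv2.imwrite('pics/w1.png',i['pixels']);pickle.dump((s,i),open('w1.pkl','wb'));print(s['eef_pos'],s['dq'].round(3))
for n,x,y,z in [('bell',.5373,-.124,.086),('drum',.5416,-.1835,.074),('col',.537,-.2546,.104),('spool',.54,-.3157,.096)]: print(n,proj(i,[x,y,z]).round(1))"
```

```text
[ 0.53833015 -0.19996945  0.24963041] [ 0.014 -0.019  0.009 -0.001 -0.    -0.001]
bell [312.9 118.9]
drum [318. 194.]
col [312.3 287.7]
spool [315.7 347. ]
```

View pics/w1.png

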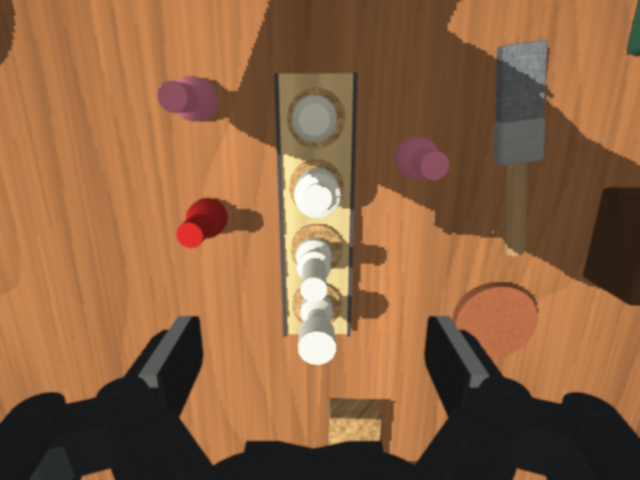

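The wrist view shows the tops of the bell (315,119), drum (318,195), column (314,288) and spool (316,347). All are within 2 px of the prediction, so I go for the bell. The pink and red bells stay clear of the fingers.

{"op": "drive_tool", "data": {
  "series": "4 0 0 0 1;7.6 0 2 0 1;7.6 0 6 0 1;7.6 0 10 0 1;7.6 0 14 0 1;7.6 0 17.5 0 1;7.6 0 19.5 0 1;7.6 0 20 0 1;7.6 0 20 0 1;7.6 0 20 0 1;7.6 0 20 0 0.6;7.6 0 20 0 0.4"
}}

```text
t: 3.12
eef_pos: [0.539, -0.1238, 0.0517]
eef_rot: [0.001, 0.707, 0.708, 0.0]
force: [-0.2, -0.1, 0.3]
width: 0.748
```

{"op": "drive_tool", "data": {
  "series": "0 0 0 0 0;0 0 0 0 0;0 0 0 0 0;0 0 0 0 0;0 0 0 0 0;0 0 0 0 0",
  "force": 40
}}

```text
t: 3.62
eef_pos: [0.5391, -0.1239, 0.0523]
eef_rot: [0.002, 0.707, 0.708, 0.001]
force: [-3.1, 0.3, 6.3]
width: 0.266
```

```bash
python3 -c "
from h import *
s=get_state();print(s['t'],s['eef_pos'],s['width']*85,s['force'],plan(.5385,-.124,.18,0,s),plan(.585,.0915,.18,17.4,s))"
```

```text
3.6167 [ 0.53913784 -0.12392667  0.05227376] 22.63830872597968 [-3.12461506  0.32935791  6.34091236] (array([ -0.03,  -0.03, -12.77]), np.float64(0.1)) (array([ 21.52,   4.65, -12.79]), np.float64(-17.3))
```

{"op": "drive_tool", "data": {
  "series": "0 0 -1 0 0;0 0 -4 0 0;0 0 -8 0 0;0 0 -11 0 0;2 0.5 -12 -2 0;5 1.1 -12 -4 0;9 2 -12 -8 0;13 2.9 -12 -12 0;17 3.7 -12 -15 0;20 4.4 -12 -17 0;21.5 4.65 -12 -17.3 0;21.5 4.65 -12 -17.3 0"
}}

```text
t: 4.62
eef_pos: [0.585, 0.0944, 0.1725]
eef_rot: [0.002, 0.591, 0.807, 0.0]
force: [-0.6, 0.5, -1.8]
width: 0.265
```

```bash
python3 -c "
from h import *
s,i=wristcam();cv2.imwrite('pics/w2.png',i['pixels']);pickle.dump((s,i),open('w2.pkl','wb'));print(s['eef_pos'],s['width']*85,s['force'],plan(.585,.0915,.0435,17.4,s))
print(proj(i,[.585,.0915,.008]))"
```

```text
[0.58496476 0.09444864 0.17246795] 22.56646661168037 [-0.58774475  0.45775583 -1.84608481] (array([-0.26, -0.12, 12.9 ]), np.float64(0.2))
[312.35461887 219.91160565]
```

View pics/w2.png

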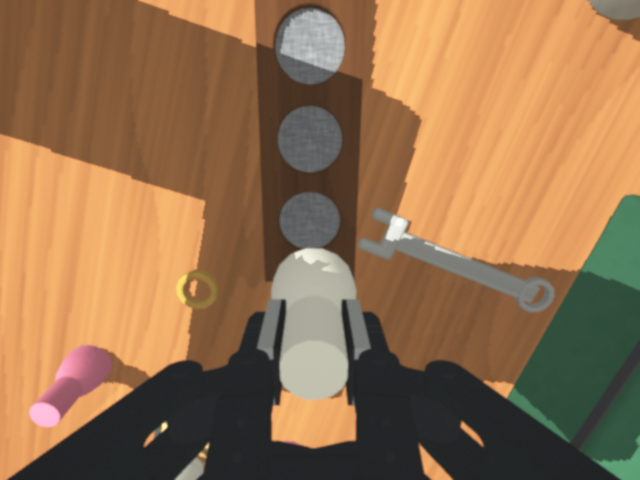

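The nearest seat shows at (310,220) against a prediction of (312,220), and the rack's end is just past it. The bell is held upright, so I lower it.

{"op": "drive_tool", "data": {
  "series": "-0.3 -0.15 3 0 0;-0.3 -0.15 6.5 0 0;-0.3 -0.15 9.5 0 0;-0.3 -0.15 11.5 0 0;-0.3 -0.15 12.4 0 0;-0.3 -0.15 12.7 0 0;-0.3 -0.15 12.9 0 0;-0.3 -0.15 12.9 0 0;-0.3 -0.15 12.9 0 0"
}}

```text
t: 5.42
eef_pos: [0.5854, 0.089, 0.0448]
eef_rot: [0.002, 0.591, 0.806, 0.001]
force: [0.5, 0.1, -1.3]
width: 0.263
```

```bash
python3 -c "
from h import *
s=get_state();print(s['t'],s['eef_pos'],s['width']*85,s['force'],s['dq'].round(3))"
```

```text
5.4167 [0.58536695 0.08895793 0.04482476] 22.36631899940209 [ 0.53705153  0.12081639 -1.31823809] [ 0.004  0.     0.003 -0.001 -0.002  0.001]
```

{"op": "drive_tool", "data": {
  "series": "0.25 0 0.1 0 0;0.25 0 0.2 0 0;0.25 0 0.25 0 0;0.25 0 0.25 0 0;0.25 0 0.25 0 0"
}}

```text
t: 5.83
eef_pos: [0.5846, 0.0914, 0.0424]
eef_rot: [0.002, 0.591, 0.806, 0.001]
force: [0.1, 0.0, -1.6]
width: 0.262
```

{"op": "drive_tool", "data": {
  "series": "0 0 0.1 0 0;0 0 0.1 0 0;0 0 0.1 0 0;0 0 0.1 0 0"
}}

```text
t: 6.17
eef_pos: [0.5848, 0.0914, 0.0423]
eef_rot: [0.003, 0.591, 0.806, 0.001]
force: [-3.5, -1.1, 7.9]
width: 0.261
```

{"op": "drive_tool", "data": {
  "series": "0 0 -0.05 0 0.3;0 0 -0.05 0 0.4;0 0 -0.05 0 0.6;0 0 -0.05 0 1;0 0 -0.05 0 1;0 0 -0.05 0 1;0 0 -2 0 1;0 0 -5 0 1;0 0 -9 0 1;0 0 -12 0 1;0 0 -12 0 1;0 0 -12 0 1"
}}

```text
t: 7.17
eef_pos: [0.5848, 0.0916, 0.1639]
eef_rot: [0.004, 0.591, 0.806, 0.002]
force: [0.1, -0.1, -1.2]
width: 0.998
```

```bash
python3 -c "
from h import *
s,i=wristcam();cv2.imwrite('pics/w3.png',i['pixels'][100:]);print(s['eef_pos'],s['width'],s['force'],plan(.5416,-.1835,.16,0,s))"
```

```text
[0.58476137 0.09158891 0.16391389] 0.9981937835955238 [ 0.06950983 -0.11294091 -1.24545815] (array([-24.94, -12.39,   0.38]), np.float64(17.5))
```

View pics/w3.png

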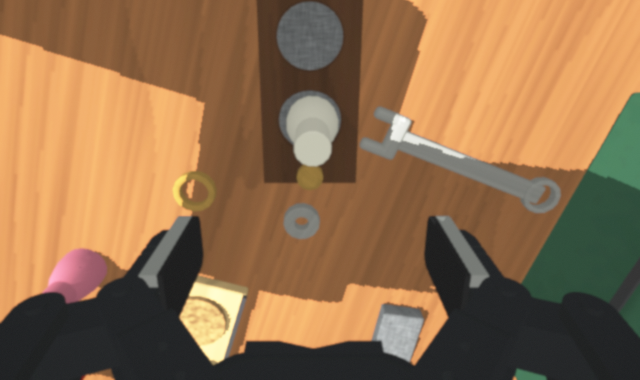

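The bell stands upright in the knob seat, with the knob visible at (310,177) in the crop. Next is the drum.

{"op": "drive_tool", "data": {
  "series": "-4 -2 0 4 1;-8 -4 0 8 1;-12 -6 0 12 1;-16 -8 0 16 1;-20 -10 0 17.5 1;-23.5 -11.7 0 17.5 1;-24.9 -12.4 0 17.5 1;-24.9 -12.4 0 17.5 1;-24.9 -12.4 0 17.5 1;-24.9 -12.4 0 17.5 1"
}}

```text
t: 8.05
eef_pos: [0.5404, -0.1826, 0.1611]
eef_rot: [0.002, 0.707, 0.707, 0.001]
force: [-0.4, 0.6, 0.3]
width: 1.001
```

```bash
python3 -c "
from h import *
s,i=wristcam();print(s['eef_pos'],s['width'],s['force'],plan(.5416,-.1835,.032,0,s))
print([proj(i,[.5416,-.1835,.074]).round(0),proj(i,[.538,-.2546,.104]).round(0)])
cv2.imwrite('pics/w4.png',i['pixels'])"
```

```text
[ 0.54035158 -0.18264394  0.16105694] 1.0010643582422645 [-0.40106096  0.63091423  0.33930148] (array([-0.08,  0.07, 12.91]), np.float64(-0.0))
[array([316., 250.]), array([310., 376.])]
```

View pics/w4.png

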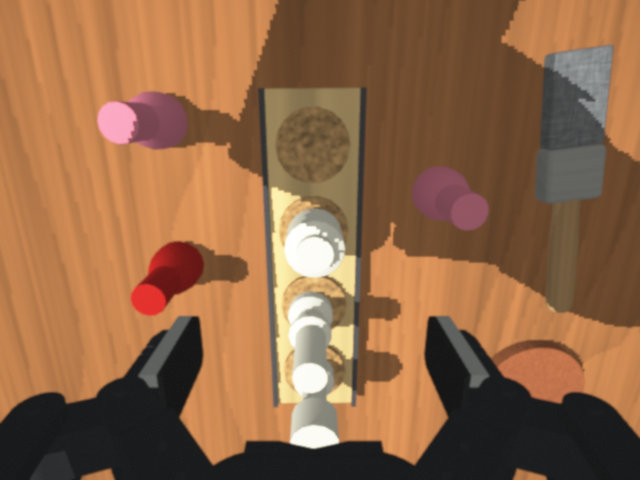

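The drum top is at (317,251), as predicted. I descend and grip.

{"op": "drive_tool", "data": {
  "series": "-0.1 0.1 3 0 1;-0.1 0.1 6 0 1;-0.1 0.1 9 0 1;-0.1 0.1 11.3 0 1;-0.1 0.1 12.5 0 1;-0.1 0.1 12.9 0 1;-0.1 0.1 12.9 0 1;-0.1 0.1 12.9 0 0.8;-0.1 0.1 12.9 0 0.6"
}}

```text
t: 8.85
eef_pos: [0.543, -0.1834, 0.0339]
eef_rot: [0.003, 0.707, 0.708, 0.002]
force: [-0.1, -0.1, 1.1]
width: 0.75
```

{"op": "drive_tool", "data": {
  "series": "0 0 0 0 0;0 0 0 0 0;0 0 0 0 0;0 0 0 0 0;0 0 0 0 0;0 0 0 0 0"
}}

```text
t: 9.35
eef_pos: [0.5435, -0.1836, 0.0354]
eef_rot: [0.004, 0.707, 0.708, 0.002]
force: [-2.3, 1.5, 8.6]
width: 0.458
```

```bash
python3 -c "
from h import *
s=get_state();print(s['t'],s['eef_pos'],s['width']*85,s['force'],plan(.566,.1525,.18,17.4,s))"
```

```text
9.35 [ 0.5435375  -0.18361399  0.03541736] 38.96756440348012 [-2.34912982  1.46697189  8.60761431] (array([ 33.58,   2.41, -14.51]), np.float64(-17.3))
```

{"op": "drive_tool", "data": {
  "series": "0 0 -1 0 0;0 0 -4 0 0;0 0 -8 0 0;2 0.2 -11 -1 0;5 0.4 -12 -3 0;9 0.7 -12 -6 0;13 1 -12 -9 0;17 1.3 -12 -12 0;21 1.6 -12 -14 0;25 1.9 -12 -16 0;29 2.2 -12 -17.3 0;32 2.3 -12 -17.3 0"
}}

```text
t: 10.35
eef_pos: [0.565, 0.1396, 0.156]
eef_rot: [0.004, 0.591, 0.807, 0.002]
force: [0.4, 1.0, -0.5]
width: 0.454
```

```bash
python3 -c "
from h import *
s=get_state();print(s['t'],s['eef_pos'],s['width']*85,s['dq'].round(2),plan(.566,.1525,.0265,17.4,s))"
```

```text
10.35 [0.56500859 0.13962419 0.15598952] 38.56616213911151 [ 0.59  0.19 -0.26 -0.01  0.08  0.62] (array([ 1.26,  0.37, 12.95]), np.float64(0.1))
```

{"op": "drive_tool", "data": {
  "series": "1.25 0.35 0 0 0;1.25 0.35 0 0 0;1.25 0.35 0 0 0;1.25 0.35 3 0 0;1.25 0.35 6 0 0;1.25 0.35 9 0 0;1.25 0.35 10 0 0;1.25 0.35 10 0 0;1.25 0.35 10 0 0"
}}

```text
t: 11.1
eef_pos: [0.5661, 0.1519, 0.0571]
eef_rot: [0.005, 0.592, 0.806, 0.002]
force: [0.5, -0.7, 0.4]
width: 0.452
```

```bash
python3 -c "
from h import *
s=get_state();print(s['t'],s['eef_pos'],s['width']*85,s['force'],plan(.566,.1525,.026,17.4,s))"
```

```text
11.1 [0.56610727 0.1518524  0.05711942] 38.45338066924741 [ 0.52929606 -0.66526027  0.40735309] (array([ 0.08, -0.02,  3.11]), np.float64(0.1))
```

{"op": "drive_tool", "data": {
  "series": "0.05 0 1.5 0 0;0.05 0 2.5 0 0;0.05 0 2.9 0 0;0.05 0 3 0 0;0.05 0 3.05 0 0;0.05 0 3.1 0 0;0.05 0 3.1 0 0"
}}

```text
t: 11.68
eef_pos: [0.5665, 0.1523, 0.0267]
eef_rot: [0.005, 0.592, 0.806, 0.003]
force: [-0.7, -0.4, -1.0]
width: 0.457
```

{"op": "drive_tool", "data": {
  "series": "0 0 0.05 0 0;0 0 0.1 0 0;0 0 0.1 0 0;0 0 0.1 0 0"
}}

```text
t: 12.02
eef_pos: [0.5666, 0.1523, 0.0257]
eef_rot: [0.005, 0.592, 0.806, 0.003]
force: [-0.8, -0.3, -1.4]
width: 0.454
```

{"op": "drive_tool", "data": {
  "series": "0 0 0.1 0 0;0 0 0.1 0 0;0 0 0.1 0 0;0 0 0.1 0 0"
}}

```text
t: 12.35
eef_pos: [0.5667, 0.1523, 0.0255]
eef_rot: [0.005, 0.591, 0.806, 0.003]
force: [-3.4, -1.3, 7.3]
width: 0.455
```

{"op": "drive_tool", "data": {
  "series": "0 0 -0.05 0 0.5;0 0 -0.05 0 0.6;0 0 -0.05 0 0.8;0 0 -0.05 0 1;0 0 -0.05 0 1;0 0 -0.05 0 1;0 0 -2 0 1;0 0 -5 0 1;0 0 -9 0 1;0 0 -13 0 1;0 0 -15 0 1;0 0 -15 0 1"
}}

```text
t: 13.35
eef_pos: [0.5667, 0.1529, 0.1809]
eef_rot: [0.008, 0.591, 0.806, 0.006]
force: [0.3, 0.0, 1.2]
width: 1.0
```

```bash
python3 -c "
from h import *
s=get_state();print(s['eef_pos'],s['width'],s['force'],s['dq'].round(2),plan(.540,-.2546,.18,0,s))"
```

```text
[0.56672122 0.15293736 0.18089112] 0.9999387621735057 [0.30536881 0.02437013 1.19558692] [-0.    0.06  0.07  0.   -0.07 -0.  ] (array([-3.807e+01, -1.479e+01,  3.000e-02]), np.float64(17.5))
```

{"op": "drive_tool", "data": {
  "series": "-4 -1.6 0 3 1;-8 -3.2 0 5 1;-12 -4.8 0 8 1;-16 -6.3 0 10 1;-20 -7.8 0 13 1;-24 -9.3 0 15 1;-28 -10.8 0 17.5 1;-32 -12.4 0 17.5 1;-36 -14 0 17.5 1;-38 -14.8 0 17.5 1;-38 -14.8 0 17.5 1;-38 -14.8 0 17.5 1"
}}

```text
t: 14.35
eef_pos: [0.539, -0.2553, 0.1792]
eef_rot: [0.006, 0.708, 0.706, 0.007]
force: [0.7, 0.6, -0.4]
width: 1.001
```

```bash
python3 -c "
from h import *
s,i=wristcam();print(s['eef_pos'],s['eef_rot'],s['dq'].round(2),plan(.540,-.2546,.061,0,s))
print([proj(i,[.540,-.2546,.104]).round(0),proj(i,[.54,-.3157,.096]).round(0)])
cv2.imwrite('pics/w5.png',i['pixels'])
i=get_image('top');cv2.imwrite('pics/t2.png',cv2.resize(i['pixels'][150:310,150:520],None,fx=2,fy=2))"
```

```text
[ 0.53897691 -0.25531672  0.17919571] [0.00610986 0.7082094  0.70594389 0.00673291] [ 0.05 -0.02  0.02  0.   -0.    0.02] (array([ 0.06, -0.11, 11.82]), np.float64(-0.2))
[array([314., 254.]), array([314., 336.])]
```

View pics/w5.png

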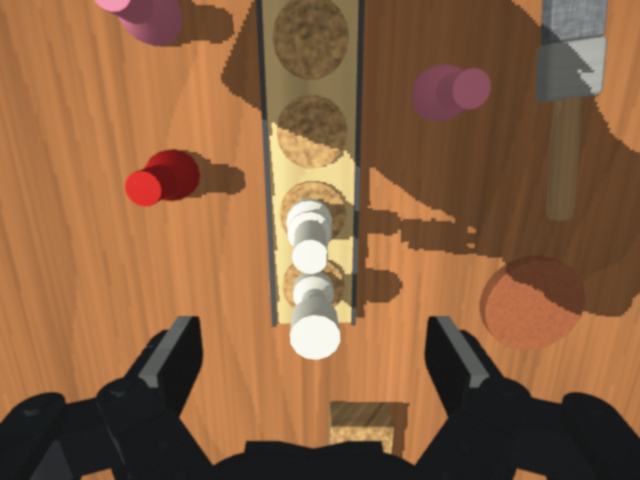

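View pics/t2.png

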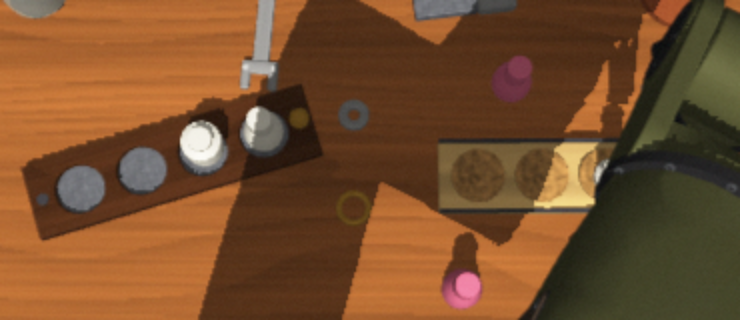

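The column top is at (310,256) and the spool top at (315,337), both close to prediction. The top view shows the bell and drum standing in the two seats nearest the knob. Tool tilt is about 1°, which is acceptable. Next I grip the column.

{"op": "drive_tool", "data": {
  "series": "0.05 -0.2 3 0 1;0.05 -0.25 6 0 1;0.05 -0.25 9 0 1;0.05 -0.25 11 0 1;0.05 -0.25 11.7 0 1;0.05 -0.25 11.8 0 0.8;0.05 -0.25 11.8 0 0.5;0.05 -0.25 11.8 0 0;0.05 -0.25 11.8 0 0;0.05 -0.25 11.8 0 0;0.05 -0.25 11.8 0 0;0.05 -0.25 11.8 0 0"
}}

```text
t: 15.45
eef_pos: [0.5397, -0.2529, 0.0627]
eef_rot: [0.007, 0.707, 0.707, 0.007]
force: [-1.4, 0.2, 6.9]
width: 0.241
```

```bash
python3 -c "
from h import *
s=get_state();print(s['t'],s['eef_pos'],s['width']*85,s['force'],s['dq'].round(2),plan(.547,.2137,.18,17.4,s))"
```

```text
15.45 [ 0.53968717 -0.25291998  0.06270201] 20.45439572766342 [-1.39802993  0.23892419  6.93657769] [-0.  0. -0. -0.  0. -0.] (array([ 46.66,   0.95, -11.71]), np.float64(-17.4))
```

{"op": "drive_tool", "data": {
  "series": "0 0 -1 0 0;0 0 -4 0 0;0 0 -8 0 0;2 0 -11 -1 0;5 0.1 -12 -2 0;9 0.2 -12 -4 0;13 0.3 -12 -6 0;17 0.4 -12 -8 0;21 0.5 -12 -10 0;25 0.6 -12 -12 0;29 0.7 -12 -14 0;33 0.8 -12 -16 0"
}}

```text
t: 16.45
eef_pos: [0.545, 0.079, 0.1837]
eef_rot: [0.008, 0.601, 0.799, 0.006]
force: [0.8, -0.8, -1.5]
width: 0.234
```

```bash
python3 -c "
from h import *
s=get_state();print(s['t'],s['eef_pos'],s['eef_rot'],s['width']*85,s['dq'].round(2),plan(.547,.2137,.18,17.4,s))"
```

```text
16.45 [0.54495589 0.07895895 0.18370364] [0.00818822 0.60127906 0.798973   0.0062121 ] 19.881826832557117 [ 0.88  0.15 -0.2  -0.02  0.05  0.47] (array([12.89,  3.92,  0.38]), np.float64(-1.3))
```

{"op": "drive_tool", "data": {
  "series": "4 1.2 0 -0.5 0;8 2.4 0 -1 0;11 3.3 0 -1.3 0;12.6 3.8 0 -1.3 0;12.9 3.9 0 -1.3 0;12.9 3.9 0 -1.3 0;12.9 3.9 0.5 -1.3 0;12.9 3.9 3 -1.3 0;12.9 3.9 6 -1.3 0;12.9 3.9 9 -1.3 0;12.9 3.9 10 -1.3 0;12.9 3.9 10 -1.3 0"
}}

```text
t: 17.45
eef_pos: [0.5478, 0.2121, 0.0814]
eef_rot: [0.007, 0.593, 0.805, 0.004]
force: [-0.2, 0.4, -2.0]
width: 0.236
```

```bash
python3 -c "
from h import *
s=get_state();print(s['t'],s['eef_pos'],s['eef_rot'],s['width']*85,s['force'],s['dq'].round(2),plan(.547,.2137,.0535,17.4,s))"
```

```text
17.45 [0.54777682 0.21214786 0.08142093] [0.00691877 0.59279206 0.80531512 0.0041541 ] 20.04598785933474 [-0.19449923  0.36041962 -2.0097216 ] [ 0.01 -0.06 -0.05  0.    0.05  0.  ] (array([ 0.19, -0.07,  2.79]), np.float64(-0.1))
```

{"op": "drive_tool", "data": {
  "series": "0.15 -0.05 1.5 0 0;0.15 -0.05 2.3 0 0;0.15 -0.05 2.6 0 0;0.15 -0.05 2.75 0 0;0.15 -0.05 2.8 0 0;0.15 -0.05 2.85 0 0;0.15 -0.05 2.9 0 0;0.15 -0.05 2.9 0 0"
}}

```text
t: 18.12
eef_pos: [0.5475, 0.2135, 0.0528]
eef_rot: [0.007, 0.593, 0.805, 0.004]
force: [-0.8, -0.4, -2.1]
width: 0.239
```

{"op": "drive_tool", "data": {
  "series": "0 0 0.05 0 0;0 0 0.1 0 0;0 0 0.15 0 0;0 0 0.15 0 0"
}}

```text
t: 18.45
eef_pos: [0.5478, 0.2135, 0.0526]
eef_rot: [0.007, 0.593, 0.805, 0.005]
force: [-3.9, -3.4, 10.9]
width: 0.238
```

{"op": "drive_tool", "data": {
  "series": "0 0 0 0 0.3;0 0 0 0 0.4;0 0 0 0 0.6;0 0 0 0 1;0 0 0 0 1;0 0 -0.5 0 1;0 0 -2 0 1;0 0 -5 0 1;0 0 -9 0 1;0 0 -12 0 1;0 0 -12.5 0 1;0 0 -12.5 0 1"
}}

```text
t: 19.45
eef_pos: [0.5464, 0.2139, 0.1802]
eef_rot: [0.009, 0.593, 0.805, 0.007]
force: [0.7, -1.1, -0.1]
width: 1.0
```

```bash
python3 -c "
from h import *
s,i=wristcam();cv2.imwrite('pics/w6.png',i['pixels']);print(s['eef_pos'],s['eef_rot'],s['width'],s['force'],s['dq'].round(2),plan(.540,-.3157,.18,0,s))"
```

```text
[0.54638937 0.21392097 0.18018265] [0.00870994 0.59273402 0.80532469 0.00653165] 0.9998818392264248 [ 0.67855533 -1.10700994 -0.09639207] [-0.    0.05  0.05 -0.   -0.03 -0.  ] (array([-5.038e+01, -1.635e+01, -1.000e-02]), np.float64(17.3))
```

View pics/w6.png

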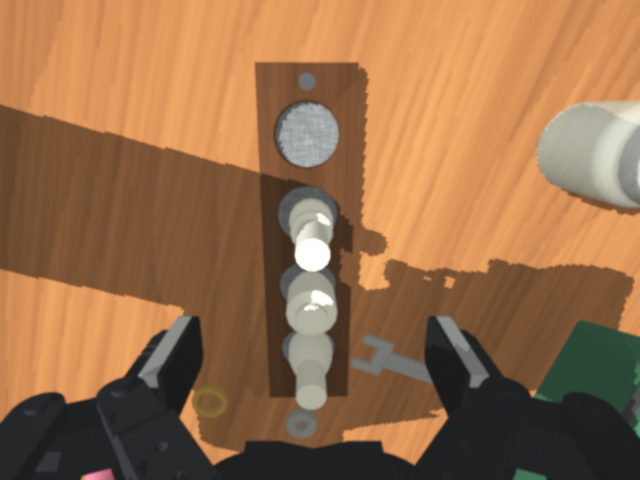

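Bell, drum and column all stand upright in their seats, and the last seat at (307,133) is empty. Next I go to the spool.

{"op": "drive_tool", "data": {
  "series": "-4 -1.3 0 3 1;-8 -2.6 0 5 1;-12 -3.9 0 8 1;-16 -5.2 0 10 1;-20 -6.5 0 13 1;-24 -7.8 0 15 1;-28 -9.1 0 17.3 1;-32 -10.4 0 17.3 1;-36 -11.7 0 17.3 1;-40 -13 0 17.3 1;-44 -14.3 0 17.3 1;-47 -15.3 0 17.3 1"
}}

```text
t: 20.5
eef_pos: [0.5382, -0.2829, 0.1762]
eef_rot: [0.005, 0.707, 0.707, 0.006]
force: [0.0, 0.3, 0.5]
width: 1.001
```

```bash
python3 -c "
from h import *
s=get_state();print(s['eef_pos'],s['eef_rot'],plan(.540,-.3157,.15,0,s))"
```

```text
[ 0.5382011  -0.28293621  0.17622701] [0.00549736 0.70742386 0.7067437  0.00588236] (array([-3.28,  0.14,  2.62]), np.float64(-0.1))
```

{"op": "drive_tool", "data": {
  "series": "-2 0.1 0 0 1;-3.3 0.1 0 0 1;-3.3 0.1 0 0 1;-3.3 0.1 0 0 1;-3.3 0.1 0 0 1"
}}

```text
t: 20.92
eef_pos: [0.5393, -0.3145, 0.1757]
eef_rot: [0.005, 0.707, 0.707, 0.006]
force: [-0.0, 0.3, -0.5]
width: 1.001
```

```bash
python3 -c "
from h import *
s,i=wristcam();print(s['eef_pos'],s['eef_rot'],plan(.540,-.3157,.061,0,s),proj(i,[.54,-.3157,.096]))
h=cv2.cvtColor(i['pixels'],cv2.COLOR_BGR2HSV)
m=((h[...,1]<40)&(h[...,2]>225)).astype(np.uint8)
n,l,st,ce=cv2.connectedComponentsWithStats(m)
print([(st[k].tolist(),ce[k].round(0)) for k in range(1,n) if st[k,4]>200])"
```

```text
[ 0.53931538 -0.31454881  0.1756671 ] [0.00495207 0.70704087 0.70713072 0.00590235] (array([-0.13, -0.11, 11.47]), np.float64(0.0)) [313.2475472  254.30612263]
[([292, 207, 24, 23, 265], array([303., 216.])), ([288, 231, 51, 50, 1888], array([312., 255.]))]
```

The spool top is at (312,255) against a prediction of (313,254). I grip it.

{"op": "drive_tool", "data": {
  "series": "-0.1 -0.1 3 0 1;-0.1 -0.1 6 0 1;-0.1 -0.1 9 0 1;-0.1 -0.1 10.7 0 1;-0.1 -0.1 11.4 0 1;-0.1 -0.1 11.5 0 0.8;-0.1 -0.1 11.5 0 0.6;-0.1 -0.1 11.5 0 0;-0.1 -0.1 11.5 0 0;-0.1 -0.1 11.5 0 0;-0.1 -0.1 11.5 0 0;-0.1 -0.1 11.5 0 0"
}}

```text
t: 21.97
eef_pos: [0.5408, -0.3157, 0.0626]
eef_rot: [0.006, 0.707, 0.707, 0.006]
force: [-0.5, 0.7, 6.5]
width: 0.389
```

```bash
python3 -c "
from h import *
s=get_state();print(s['t'],s['eef_pos'],s['width']*85,s['force'],s['dq'].round(2),plan(.5277,.275,.18,17.4,s))"
```

```text
21.9667 [ 0.54081688 -0.31573486  0.06260263] 33.031017690963665 [-0.45187983  0.72181754  6.49361453] [-0. -0.  0. -0.  0. -0.] (array([ 59.07,  -1.08, -11.78]), np.float64(-17.4))
```

{"op": "drive_tool", "data": {
  "series": "0 0 -1 0 0;0 0 -4 0 0;0 0 -8 0 0;2 0 -12 -1 0;5 -0.1 -13 -2 0;9 -0.2 -13 -3 0;13 -0.3 -13 -5 0;17 -0.4 -13 -6 0;21 -0.5 -13 -7 0;25 -0.5 -13 -8 0;29 -0.6 -13 -10 0;33 -0.7 -13 -11 0"
}}

```text
t: 22.97
eef_pos: [0.531, 0.0161, 0.1937]
eef_rot: [0.008, 0.635, 0.772, 0.006]
force: [0.8, 0.0, -1.3]
width: 0.386
```

```bash
python3 -c "
from h import *
s=get_state();print(s['t'],s['eef_pos'],s['eef_rot'],s['width']*85,plan(.5277,.275,.19,17.4,s))"
```

```text
22.9667 [0.53097742 0.01613863 0.19366114] [0.00752365 0.63522772 0.77226516 0.00597137] 32.774606609735635 (array([25.46,  4.67,  0.35]), np.float64(-6.3))
```

{"op": "drive_tool", "data": {
  "series": "4 0.7 0 -1 0;8 1.4 0 -2 0;12 2.2 0 -4 0;16 2.9 0 -5 0;20 3.7 0 -6 0;23.5 4.3 0 -6.3 0;25.2 4.6 0 -6.3 0;25.5 4.7 0 -6.3 0;25.5 4.7 0 -6.3 0;25.5 4.7 0 -6.3 0;25.5 4.7 3 -6.3 0;25.5 4.7 4 -6.3 0"
}}

```text
t: 23.97
eef_pos: [0.5282, 0.2737, 0.1513]
eef_rot: [0.007, 0.592, 0.806, 0.004]
force: [0.6, -0.5, -2.5]
width: 0.384
```

```bash
python3 -c "
from h import *
s=get_state();print(s['t'],s['eef_pos'],s['eef_rot'],s['width']*85,plan(.5277,.275,.0535,17.4,s))"
```

```text
23.9667 [0.52817595 0.27365645 0.15128841] [0.00730467 0.59248406 0.80553676 0.00445088] 32.64441406737795 (array([ 0.21, -0.16,  9.78]), np.float64(-0.1))
```

{"op": "drive_tool", "data": {
  "series": "0.2 -0.15 3 0 0;0.2 -0.15 6 0 0;0.2 -0.15 8 0 0;0.2 -0.15 9 0 0;0.2 -0.15 9.5 0 0;0.2 -0.15 9.7 0 0;0.2 -0.15 9.8 0 0;0.2 -0.15 9.8 0 0;0.2 -0.15 9.8 0 0"
}}

```text
t: 24.72
eef_pos: [0.5283, 0.2751, 0.0544]
eef_rot: [0.008, 0.593, 0.806, 0.005]
force: [-0.4, -0.0, -1.0]
width: 0.387
```

{"op": "drive_tool", "data": {
  "series": "0 0 0.05 0 0;0 0 0.1 0 0;0 0 0.15 0 0;0 0 0.15 0 0"
}}

```text
t: 25.05
eef_pos: [0.5283, 0.2751, 0.053]
eef_rot: [0.008, 0.592, 0.806, 0.005]
force: [-0.3, 0.3, -1.6]
width: 0.386
```

{"op": "drive_tool", "data": {
  "series": "0 0 0.05 0 0;0 0 0.1 0 0;0 0 0.15 0 0;0 0 0.15 0 0"
}}

```text
t: 25.38
eef_pos: [0.5286, 0.2753, 0.0525]
eef_rot: [0.008, 0.592, 0.806, 0.006]
force: [-3.3, -3.1, 10.4]
width: 0.385
```

Contact made. I release, rise and back away to the side so the cameras can see.

{"op": "drive_tool", "data": {
  "series": "0 0 0 0 0.45;0 0 0 0 0.55;0 0 0 0 0.7;0 0 0 0 1;0 0 0 0 1;0 0 -0.5 0 1;0 0 -2 0 1;0 0 -5 0 1;0 0 -9 0 1;0 0 -13 0 1;0 0 -16 0 1;0 0 -18 0 1"
}}

```text
t: 26.38
eef_pos: [0.5255, 0.2756, 0.2369]
eef_rot: [0.009, 0.592, 0.806, 0.008]
force: [-0.8, 0.8, -0.0]
width: 1.001
```

{"op": "drive_tool", "data": {
  "series": "4 0 0 0 1;8 0 0 0 1;12 0 0 0 1;16 0 0 0 1;19 0 0 0 1;20 0 0 0 1;20 0 0 0 1;20 0 0 0 1"
}}

```text
t: 27.05
eef_pos: [0.466, 0.4661, 0.2356]
eef_rot: [0.009, 0.592, 0.806, 0.007]
force: [0.1, -1.4, 0.9]
width: 1.004
```

```bash
python3 -c "
from h import *
i=get_image('top');a=cv2.resize(i['pixels'][180:280,150:330],None,fx=4,fy=4)
cv2.imwrite('pics/t3.png',a)
j=get_image('scene');cv2.imwrite('pics/s3.png',cv2.resize(j['pixels'][110:400,180:460],None,fx=2,fy=2))
s=get_state();print(s['t'],s['eef_pos'],s['force'])"
```

```text
27.15 [0.46668064 0.4651437  0.23591895] [-0.33580162 -0.14226452 -0.4731245 ]
```

View pics/t3.png

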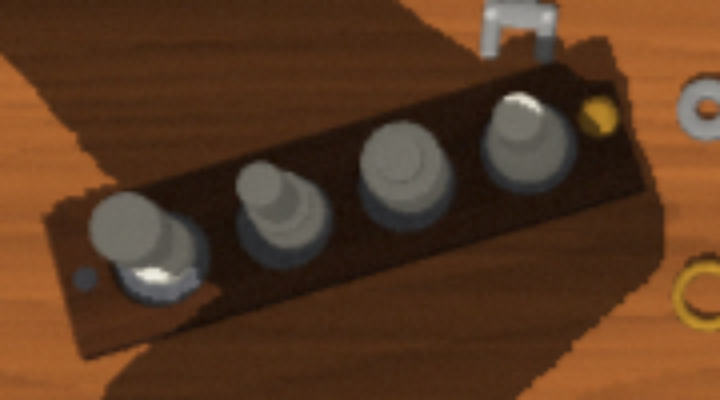

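View pics/s3.png

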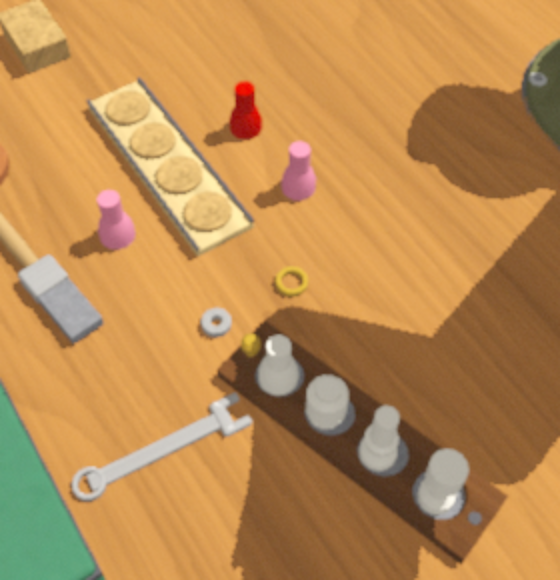

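Both views show bell, drum, column and spool upright in the seats, starting at the knob. The pads are empty and the pink and red bells are where they were. Handing in.

```bash
python3 -c "
from h import *
print(sign_off())"
```

```text
the job is handed in; nothing more can be done
None
```

All four pieces are in the rack in the order asked, and I handed the job in at about 27 s of the 112 s allowed. From the brass knob outward they stand as bell, drum, column, spool, which is the left-to-right order of the pads.

- **Placing:** I lowered each piece until it touched the seat floor, with at most about 11 N shown at the end of each move, before letting go. Each contact came within about 0.1 mm of the expected height.
- **Last checks:** the final top and side pictures show all four upright in their seats, and the pads empty. The pink and red look-alikes are where they were. The gripper was open and about 0.2 m clear of the rack when I signed off.
- **Off-target:** the tool drifted to about 1° of tilt over the run, so the later pieces were set down with up to that lean. In the pictures they look settled flat. I did not measure their final positions separately.

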